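# Run the seam-check pen along a closed wax mould

## Task

Take the blue seam-check pen out of its blue stand and, holding it upright with its nib on the seam or no more than a centimetre above it, guide it along the seam of the mould with the blue side plates, from the red dot to the yellow dot, in one slow, steady pass (about 3 cm a second) without pressing hard. Then put the pen back upright in the blue stand, fully down, and let go. Do not shift either mould.

Things in the scene. Friction and masses are not known exactly. Their poses are not given: they have to be found in the camera images.
- blue_pen: Upright pen, 130 mm long, 90 g, seated in the blue stand. Origin: the end of the nib (lowest point); z up along the pen. Steel shaft 8 mm across, nib tapering to 4 mm, from 0 to 52 mm; black round guard 48 mm across, 52 to 58 mm; round blue handle 22 mm across, 58 to 130 mm, white band near the top: grip about 98 mm above the nib. The orange pen in the orange stand is not wanted.
- blue_stand: Blue block fixed to the bench, 64 x 64 mm, 70 mm high, with one round upright hole, 24 mm across and 62 mm deep, in the middle of its top. Origin: centre of its underside, z up. The pen hangs in the hole by its guard, which rests on the block's top, so the seated nib end is 18 mm above the origin.
- blue_mould: Closed loose aluminium mould, 120 mm (x) by 90 mm (y) by 50 mm high, 1.4 kg, 13 mm blue plates along its long sides (included in the 90 mm). Origin: centre of its underside, z up. The seam is the straight black line along the middle of its flat top (y = 0, z = 50 mm, along x). Red dot (14 mm) on the seam at x = -45 mm: start; yellow dot at x = +45 mm: end.
- green_mould: Another mould, the same in size, seam and dots, but with green side plates. Not to be used or shifted. Origin and axes as for the blue one.

How it is judged:
By the outcome, as a careful person would: the job done as asked, in the order asked, and still so for the second after the job is handed in, with the robot touching nothing.
It also fails if it takes over 56 s, if anything falls off the work surface, if the arm or the gripper's body presses on something with over 40 N, if the wrist force passes 120 N, or if a joint passes its speed limit or range.

## Robot

A 6-joint arm with a two-finger parallel gripper is mounted at the origin on the work surface. World frame = base frame: x ahead of the robot, y to its left, z up, the work surface at z = 0. Lengths are in m, angles in rad, forces in N, time in s.
With the tool pointing down it reaches from about 0.35 to 0.975 m from the base axis. Payload 4.9 kg.
Tool frame: the origin (TCP) lies midway between the tips of the shut fingers; the grasp point (between the pads) lies 19 mm behind it; z points along the fingers, y is the line along which they close (so a half turn about z gives the same grasp; the last joint's range is limited). The gripper opens to 85 mm and grips with 20 to 120 N. Pads are 22 mm wide; open, the fingers measure 114 mm over their backs; the gripper's body (76 mm by 85 mm) begins 54 mm behind the grasp point. The pads swing forward as they close: fully open they stand 13 mm farther back than shut.
Start: joints at [1.206, 0.053, 1.613, -0, 1.476, -0.119], TCP at [0.152, 0.606, 0.231] pointing down, gripper open.
Joint ranges: [-3.01, 3.01], [-1.01, 2.22], [0.06, 2.58], [-1.02, 4.17], [0.09, 2.62], [-3.14, 3.14]. Speed limits (rad/s): [2.57, 2.57, 3.14, 3.14, 3.14, 3.14].

## Interface

Orientations are given as a rotation vector (axis times angle).
In Python, from station import ctrl gives the robot as it stands. The module is installed in compiled form; this text tells all that it offers.
- The arm moves only by the shell command python3 -m handwheel 'ROWS' [OPENING] [FORCE]. ROWS is JSON, a list of rows, each a list of 2 entries, a list of its own where there are three numbers: the shift along the tool's x, y, z in cm, then the turn, a rotation vector about the tool's x, y, z in rad. In form: [[[tx, ty, tz], [ax, ay, az]], ...]. A call has 1 to 5 rows; each row is the pose to reach, as a shift and turn from the pose commanded when the call began, along the tool's axes at that moment; what a row does not reach only later rows make up. A row lasts 1/8 s, in which the tool goes at most 62.5 mm and 10.7 degrees, less where a joint would pass 70% of its speed; a pose out of reach is approached as far as the arm can. A call with a gripper value outside its range is refused whole. OPENING is the gripper's target within -1 to 1 (shut at 1, half-way at 0, fully open at -1), set as the call begins (- or left out, the last holds). The fingers move at their own pace and stop on an object; FORCE is the grip in N (left out, the last holds). Time passes only in rows, so rows that repeat a pose let the fingers close. It gives the time, the measured TCP pose, the force, the opening and the grip force at its end, in the units of the state.
- ctrl.get_obs(): the state, without advancing time (a new reading comes with each control period).
- ctrl.get_image(name): name is "scene" or "top" or "wrist"; returns the picture (400x640x3 uint8, blue, green, red); there is no depth.
- ctrl.calibration(name): a dict with "fx", "fy", "cx", "cy" (pixels), "k1" (the pictures are not rectified: a ray, as slopes to the right and down, at radius r is drawn at 1 + k1 r^2 times it, then the intrinsics apply), "R" (3x3) and "t" (3): a world point X has camera coordinates R X + t. Camera axes: x right, y down, z forward; pixel columns grow to the right and rows downward; lengths in m; the calibration is good to about 2 mm. A picture is of the moment at which its call begins: read the wrist's pose just before it. calibration takes no time and is no camera call; for the wrist camera it gives the pose at the moment of the call.
- ctrl.finish_job(): hands the job in; it is judged then, once.
Trained networks look in the newest picture that a camera, given by its name, has taken for a name from the list of things; names that differ only in an ending like _2 or _b are one class to them, and where a whole thing is asked for, a point or a joint stands for the part that bears it (a point fixed in the world has none). Each returns a list of dicts, best first, with "score" (0 to 1); they miss things now and then, are a little off and sometimes report something else, mostly with a low value. They report only what shows in the picture. A call takes as long as a camera call.
- ctrl.look_for(camera, query): "position" ([column, row] in pixels, amid what is visible of it).
- ctrl.landmark_of(camera, query): "position" ([column, row] in pixels: a listed point, or the origin of a listed thing).
The state is a dict: "t": time; "q": joint angles; "dq": joint speeds; "effort": joint torques, N m; "tool_pos": TCP position; "tool_rot": TCP orientation; "contact_force": force on the tool from outside, world axes, zero at the start; "wrist_torque": the same for the moment, N m; "opening": finger opening in m; "grip_force": force on a finger pad.
Only numpy, scipy, OpenCV 4.12 (cv2) and the standard library are available. Lean on these libraries where they do the work, as an engineer would, in place of code of your own. Each camera call takes 0.05 s, during which the arm holds its last target. There are 200 camera calls.

## Working session

There is one attempt and no reset: what is moved stays moved. The work goes in short steps, Python scripts to look and compute and a shell command to move; the robot and the scene stay as the last step left them, time stands still between calls to the robot, and variables do not carry over. Pictures are saved under pics/ and viewed, at most 11 in all, crops included, and the job is handed in when it is done.

```bash
mkdir -p pics
cat > h.py <<'E'
import numpy as np, cv2
from scipy.spatial.transform import Rotation as Ro
from station import ctrl
def ray(c,px):
    K=np.array([[c['fx'],0,c['cx']],[0,c['fy'],c['cy']],[0,0,1]],float)
    p=cv2.undistortPoints(np.array([[px]],float),K,np.array([c['k1'],0,0,0,0.]))[0,0]
    R=np.array(c['R']);t=np.array(c['t'])
    return -R.T@t, R.T@np.array([p[0],p[1],1])
def onz(c,px,z):
    o,d=ray(c,px); return o+d*(z-o[2])/d[2]
def st():
    o=ctrl.get_obs(); return o['t'],np.array(o['tool_pos']),Ro.from_rotvec(o['tool_rot'])
def totool(X):
    t,p,R=st(); return R.inv().apply(np.array(X)-p)*100
E
python3 - <<'E'
from h import *
for n in ['top','scene']:
    im=ctrl.get_image(n); cv2.imwrite(f'pics/{n}1.png',im); c=ctrl.calibration(n)
    for q in ['blue_pen','blue_stand','blue_mould','green_mould']:
        for d in ctrl.landmark_of(n,q)[:2]:
            z={'blue_pen':.018}.get(q,0)
            print(n,q,np.round(d['position']),round(d['score'],2),onz(c,d['position'],z).round(3))
t,p,R=st();print(t,p,R.as_matrix().round(3))
E
```

```text
top blue_pen [421. 174.] 0.89 [ 0.649 -0.15   0.018]
top blue_stand [412. 177.] 0.89 [ 0.648 -0.139  0.   ]
top blue_stand [417. 177.] 0.65 [ 0.649 -0.147  0.   ]
top blue_mould [238. 242.] 0.92 [0.48  0.147 0.   ]
top green_mould [429. 271.] 0.55 [ 0.485 -0.189  0.   ]
scene blue_pen [245. 182.] 0.67 [ 0.647 -0.148  0.018]
scene blue_stand [247. 189.] 0.98 [ 0.647 -0.143 -0.   ]
scene blue_mould [410. 234.] 0.9 [0.478 0.146 0.   ]
scene green_mould [296. 141.] 0.69 [ 0.485 -0.183  0.   ]
0.5 [0.15206463 0.60618154 0.23127385] [[-0.97   0.243 -0.   ]
 [ 0.243  0.97  -0.   ]
 [ 0.    -0.    -1.   ]]
```

View pics/top1.png

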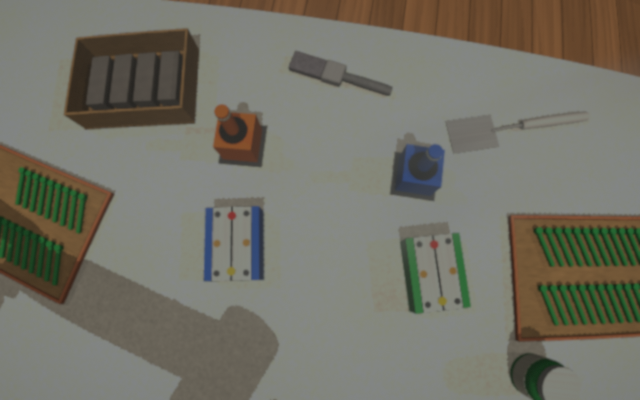

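View pics/scene1.png

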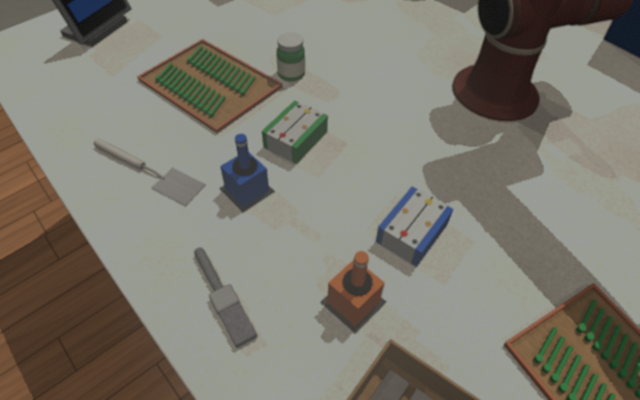

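The top view shows the blue stand at about (420,172) with its pen top at (436,152), and the blue mould at (233,243) with its red dot at (232,215) and yellow dot at (231,271). The scene view confirms this layout, with the blue pen top at (240,139).

```bash
cat > dots.py <<'E'
from h import *
def dots(n,im,z=.05,cen=(.48,.147)):
    c=ctrl.calibration(n); h=cv2.cvtColor(im,cv2.COLOR_BGR2HSV); out={}
    for k,m in {'red':((h[...,0]<6)|(h[...,0]>174))&(h[...,1]>130)&(h[...,2]>80),'yel':(h[...,0]>20)&(h[...,0]<32)&(h[...,1]>120)&(h[...,2]>80)}.items():
        N,l,s,ce=cv2.connectedComponentsWithStats(m.astype(np.uint8))
        for i in range(1,N):
            if s[i,4]>=12:
                X=onz(c,ce[i],z)
                if np.hypot(*(X[:2]-cen))<.12: print(n,k,ce[i].round(1),s[i,4],X.round(4)); out[k]=X
    if len(out)==2:
        v=out['yel']-out['red']; print('len',np.linalg.norm(v).round(4),'yaw',np.arctan2(v[1],v[0]).round(4),'mid',((out['yel']+out['red'])/2).round(4))
    return out
E
python3 - <<'E'
from dots import *
for n in ['top','scene']: dots(n,cv2.imread(f'pics/{n}1.png'))
# tool frame aim: above stand
print(totool([.648,-.145,.25]))
for n,px in (('top',(436,152)),('scene',(240,139))): print(onz(ctrl.calibration(n),px,.148))
E
```

```text
top red [231.4 215.2] 32 [0.5186 0.155  0.05  ]
top yel [230.7 270.9] 33 [0.4299 0.1371 0.05  ]
len 0.0904 yaw -2.9424 mid [0.4743 0.146  0.05  ]
scene red [403.4 233.1] 14 [0.518  0.1547 0.05  ]
scene yel [428.2 201.4] 16 [0.4296 0.1365 0.05  ]
len 0.0902 yaw -2.9391 mid [0.4738 0.1456 0.05  ]
[-66.38247314 -60.79167397  -1.87144776]
[ 0.64469733 -0.14108834  0.148     ]
[ 0.65015712 -0.13581991  0.148     ]
```

```bash
python3 -m handwheel '[[[-4.5,-4,-0.4],[0,0,-0.15]],[[-9,-8.2,-0.8],[0,0,-0.3]],[[-13.4,-12.3,-1.2],[0,0,-0.446]],[[-18,-16.4,-1.6],[0,0,-0.446]],[[-22,-20.2,-1.9],[0,0,-0.446]]]'; python3 -c "
from h import *
print(totool([.648,-.142,.25]))"
```

```text
t: 1.12
tool_pos: [0.3172, 0.3551, 0.2508]
tool_rot: [-0.314, 3.125, 0.001]
contact_force: [0.6, -0.5, -0.5]
opening: 0.0853
grip_force: 0.0
[-22.53817245 -55.28826129   0.08759236]
```

```bash
python3 -m handwheel '[[[-2.3,-5.5,0],[0,0,0]],[[-4.5,-11,0],[0,0,0]],[[-6.8,-16.5,0],[0,0,0]],[[-9,-22,0],[0,0,0]],[[-11.3,-27.5,0],[0,0,0]]]' >/dev/null; python3 -m handwheel '[[[-2.2,-5.4,0],[0,0,0]],[[-4.5,-10.8,0],[0,0,0]],[[-6.7,-16.2,0],[0,0,0]],[[-8,-20,0],[0,0,0]],[[-8,-20,0],[0,0,0]]]'
python3 - <<'E'
from h import *
t,p,R=st(); im=ctrl.get_image('wrist'); c=ctrl.calibration('wrist'); cv2.imwrite('pics/w1.png',im)
for q in ['blue_pen','blue_stand']:
  for d in ctrl.landmark_of('wrist',q)[:1]: print(q,d,onz(c,d['position'],.018 if 'pen' in q else 0))
print(totool([.648,-.142,.25]),t,'cam',(-np.array(c['R']).T@c['t']).round(3))
E
```

```text
t: 2.38
tool_pos: [0.6006, -0.0727, 0.2499]
tool_rot: [0.309, -3.126, -0.0]
contact_force: [0.5, 1.1, -0.1]
opening: 0.0853
grip_force: 0.0
blue_pen {'position': [264.5, 184.6], 'score': 0.8} [ 0.6434008  -0.13569723  0.018     ]
blue_stand {'position': [263.4, 183.3], 'score': 0.91} [ 0.64762939 -0.13978168  0.        ]
[-3.30513293 -8.04772137  0.01722094] 2.375 cam [ 0.523 -0.087  0.394]
```

View pics/w1.png

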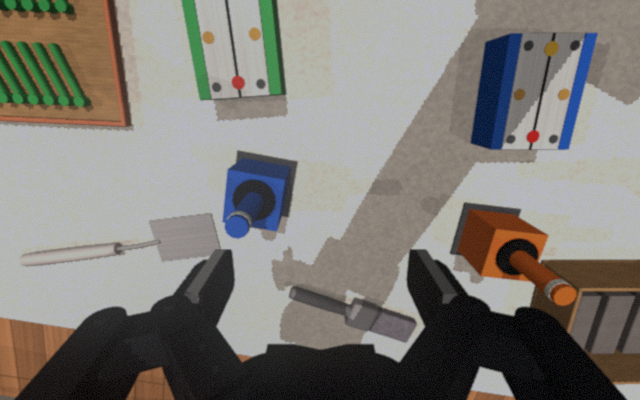

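The wrist view shows the blue pen top at (238,224) and the guard centre at (255,200). The blue mould's red dot is at (533,137) and its yellow dot at (551,48).

Run:
```python
from dots import *
c=ctrl.calibration('wrist')
print(onz(c,(238,223),.148),onz(c,(254,200),.076)); dots('wrist',cv2.imread('pics/w1.png'))
for n,px in (('top',(436,152)),('scene',(240,139))): print(onz(ctrl.calibration(n),px,.144))
X=[.6455,-.1385,.097]; print(totool(X), st()[1])
```

```text
[ 0.64144559 -0.13517348  0.148     ] [ 0.6448091  -0.13552012  0.076     ]
wrist red [532.5 136.2] 112 [0.5158 0.16   0.05  ]
wrist yel [551.3  47.8] 91 [0.4266 0.1416 0.05  ]
len 0.0911 yaw -2.9389 mid [0.4712 0.1508 0.05  ]
[ 0.64624798 -0.14206572  0.144     ]
[ 0.64813951 -0.13943108  0.144     ]
[-3.13401964 -7.66264617 15.31746399] [ 0.59957257 -0.06972458  0.25022175]
```

```bash
python3 -m handwheel '[[[-1.6,-3.8,3],[0,0,0]],[[-3.2,-7.7,6],[0,0,0]],[[-3.2,-7.7,6],[0,0,0]],[[-3.2,-7.7,6],[0,0,0]]]'
python3 - <<'E'
from h import *
im=ctrl.get_image('wrist'); c=ctrl.calibration('wrist'); cv2.imwrite('pics/w2.png',im)
for n in ['wrist','top','scene']:
  if n!='wrist': ctrl.get_image(n)
  for q in ['blue_pen','blue_stand']:
    for d in ctrl.landmark_of(n,q)[:1]: print(n,q,d,onz(ctrl.calibration(n),d['position'],.018 if 'pen' in q else 0))
t,p,R=st();print(t,p,R.as_matrix().round(3))
E
```

```text
t: 3.02
tool_pos: [0.6465, -0.1381, 0.191]
tool_rot: [-0.316, 3.125, 0.0]
contact_force: [0.6, -0.5, 0.5]
opening: 0.0858
grip_force: 0.0
wrist blue_pen {'position': [318.2, 174.6], 'score': 0.81} [ 0.64969819 -0.13947928  0.018     ]
wrist blue_stand {'position': [316.2, 169.4], 'score': 0.7} [ 0.64878396 -0.14230776  0.        ]
scene blue_pen {'position': [243.7, 182.1], 'score': 0.67} [ 0.64957439 -0.14848711  0.018     ]
scene blue_stand {'position': [245.2, 192.5], 'score': 0.67} [ 0.65577812 -0.13788074  0.        ]
3.475 [ 0.64661683 -0.13925413  0.19082203] [[-0.98  -0.199  0.001]
 [-0.199  0.98  -0.   ]
 [-0.001 -0.    -1.   ]]
```

View pics/w2.png

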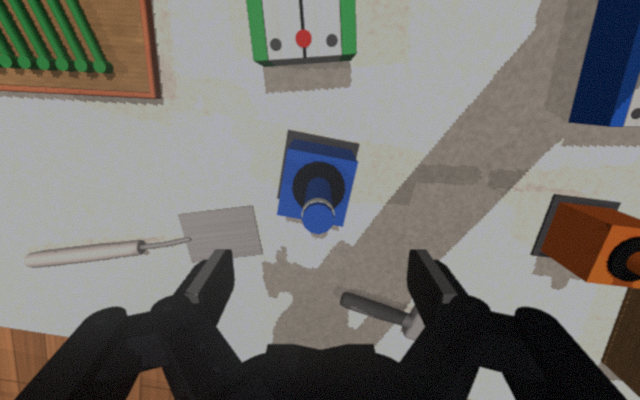

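The pen top is at (319,217) and the guard centre at (319,187), so the pen is centred between the fingers.

Run:
```python
from h import *
c=ctrl.calibration('wrist')
for px,z in (((319,217),.148),((319,187),.076)):
  X=onz(c,px,z); print(X, totool(X))
```

```text
[ 0.64473827 -0.14001763  0.148     ] [ 0.20181001 -0.03599057  4.28209769]
[ 0.64528018 -0.14013856  0.076     ] [ 0.15533756 -0.05624676 11.4821333 ]
```

```bash
python3 -m handwheel '[[[0.15,-0.05,3],[0,0,0]],[[0.15,-0.05,6],[0,0,0]],[[0.15,-0.05,8.5],[0,0,0]],[[0.15,-0.05,9.4],[0,0,0]],[[0.15,-0.05,9.4],[0,0,0]]]'; python3 -m handwheel '[[[0,0,0],[0,0,0]],[[0,0,0],[0,0,0]],[[0,0,0],[0,0,0]],[[0,0,0],[0,0,0]],[[0,0,0],[0,0,0]]]' 1 50;python3 -m handwheel '[[[0,0,0],[0,0,0]],[[0,0,0],[0,0,0]],[[0,0,0],[0,0,0]],[[0,0,0],[0,0,0]]]'
```

```text
t: 4.1
tool_pos: [0.645, -0.1402, 0.096]
tool_rot: [0.314, -3.125, -0.001]
contact_force: [-0.0, -0.1, 0.7]
opening: 0.0854
grip_force: 0.0
t: 4.72
tool_pos: [0.6456, -0.1403, 0.097]
tool_rot: [-0.314, 3.125, -0.0]
contact_force: [-0.4, 0.5, 3.1]
opening: 0.0207
grip_force: 48.8
t: 5.22
tool_pos: [0.6456, -0.1403, 0.097]
tool_rot: [-0.314, 3.125, -0.0]
contact_force: [-0.9, 2.4, 5.3]
opening: 0.0208
grip_force: 48.8
```

```bash
python3 -m handwheel '[[[0,0,-1],[0,0,0]],[[0,0,-3.5],[0,0,0]],[[0,0,-6.5],[0,0,0]],[[0,0,-9.5],[0,0,0]],[[0,0,-9.5],[0,0,0]]]'
python3 - <<'E'
from h import *
im=ctrl.get_image('scene'); cv2.imwrite('pics/s2.png',cv2.resize(im[60:260,140:460],None,fx=2,fy=2))
wm=ctrl.get_image('wrist'); cv2.imwrite('pics/w3.png',wm)
print(ctrl.get_obs()['contact_force'],ctrl.get_obs()['opening'])
print(totool([.518,.155,.192]),st()[1])
E
```

```text
t: 5.85
tool_pos: [0.6467, -0.141, 0.1944]
tool_rot: [-0.313, 3.121, -0.004]
contact_force: [0.2, -0.7, -0.4]
opening: 0.0208
grip_force: 48.9
[ 0.10246351  0.17098301 -1.26947504] 0.020774774458044376
[ 6.54718129 31.45339323 -0.16119627] [ 0.64468419 -0.14024299  0.19014385]
```

View pics/w3.png

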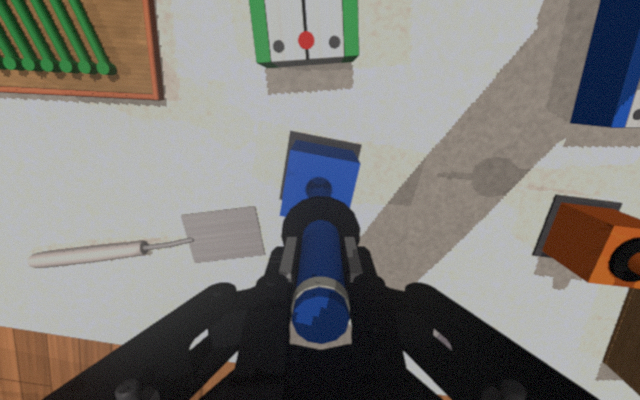

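View pics/s2.png

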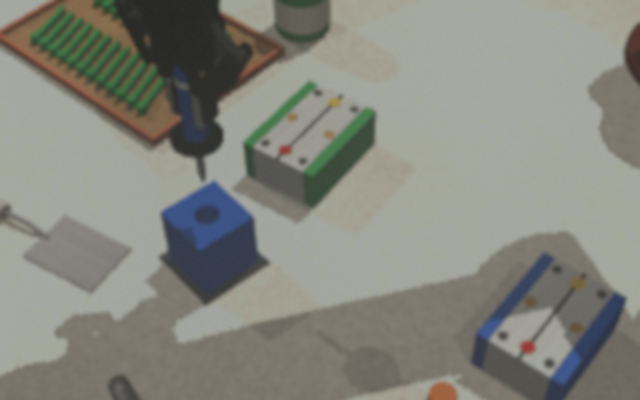

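The pen hangs upright in the grip, with the stand hole visible below it. In the wrist view the pen top is at (321,315), the guard at about (321,228) and the hole at about (318,187).

Run:
```python
from h import *
c=ctrl.calibration('wrist'); p=st()[1]
for px,z in (((321,315),p[2]+.051),((321,228),p[2]-.021),((318,187),.070)):
  X=onz(c,px,z); print(X, totool(X))
```

```text
[ 0.64353178 -0.13983117  0.24114385] [ 0.11087871  0.06595155 -5.09983655]
[ 0.64065655 -0.14011507  0.16914385] [0.38966352 0.09148996 2.10051777]
[ 0.64481846 -0.14166013  0.07      ] [ 5.86361856e-04 -1.47880575e-01  1.20143179e+01]
```

```bash
python3 -m handwheel '[[[0.6,3,0],[0,0,0]],[[1.4,7,0],[0,0,0]],[[2.3,11,0],[0,0,0]],[[3.1,15,0],[0,0,0]],[[4,19,0],[0,0,0]]]' >/dev/null; python3 -m handwheel '[[[0.8,4,0],[0,0,0]],[[1.5,7.5,0],[0,0,0]],[[2.1,10.3,1],[0,0,0]],[[2.4,12,2],[0,0,0]],[[2.5,12.4,2.5],[0,0,0]]]'; python3 -m handwheel '[[[0,0,0],[0,0,0]],[[0,0,0],[0,0,0]]]'
python3 - <<'E'
from dots import *
im=ctrl.get_image('scene'); cs=im[120:270,310:510]; 
top=ctrl.get_image('top')
cv2.imwrite('pics/s3.png',np.vstack([cv2.resize(cs,(780,585),interpolation=cv2.INTER_CUBIC)]))
wm=ctrl.get_image('wrist'); cv2.imwrite('pics/w4.png',wm)
for n,i in (('scene',im),('top',top),('wrist',wm)): dots(n,i)
print(totool([.518,.155,.162]),st()[1],ctrl.get_obs()['contact_force'])
E
```

```text
t: 7.2
tool_pos: [0.5177, 0.1548, 0.1639]
tool_rot: [0.315, -3.122, 0.001]
contact_force: [-0.3, -0.4, -0.3]
opening: 0.021
grip_force: 49.0
t: 7.45
tool_pos: [0.5197, 0.1538, 0.1665]
tool_rot: [-0.312, 3.126, -0.0]
contact_force: [-0.1, 0.6, -1.7]
opening: 0.0208
grip_force: 49.0
top red [231.6 215.3] 28 [0.5184 0.1546 0.05  ]
top yel [231.2 271.7] 13 [0.4289 0.1361 0.05  ]
len 0.0915 yaw -2.9378 mid [0.4737 0.1453 0.05  ]
wrist red [321.6 186.6] 153 [0.5181 0.1555 0.05  ]
[0.14262896 0.13164632 0.48084325] [0.51965439 0.15399183 0.16680988] [ 0.39108666 -0.25404025 -0.75744641]
```

View pics/s3.png

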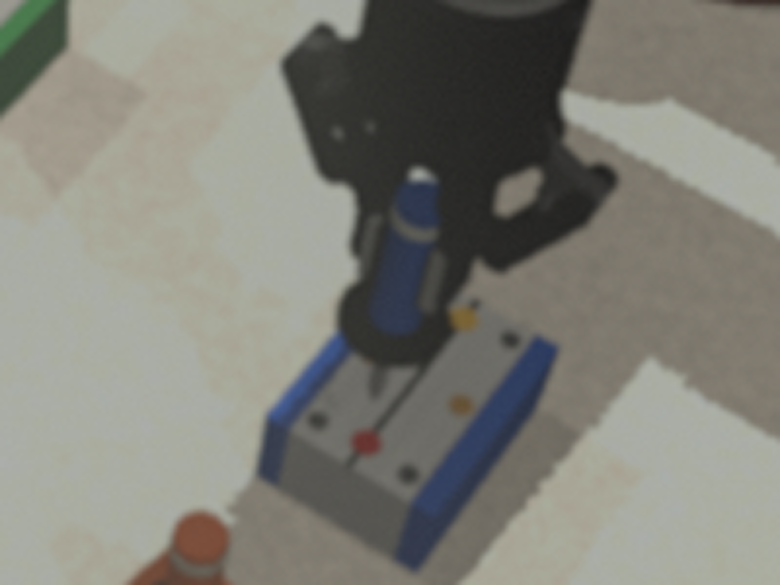

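View pics/w4.png

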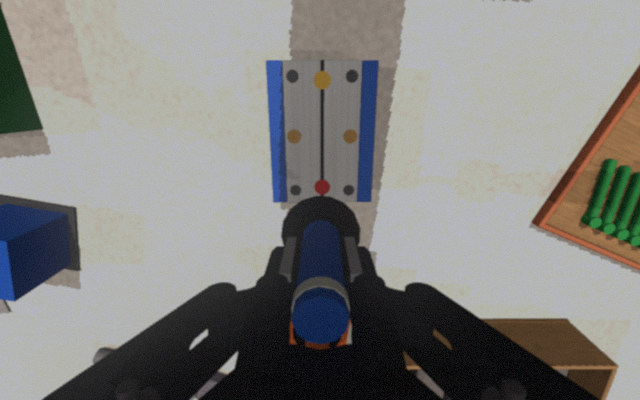

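The nib tip in the scene is at about (406.4,220.5) and the red dot at about (404,233). In the wrist view the seam runs along column 322, with the red dot at (322,187).

Run:
```python
from h import *
c=ctrl.calibration('scene'); t,p,R=st()
K=np.array([[c['fx'],0,c['cx']],[0,c['fy'],c['cy']],[0,0,1]],float)
def pj(X): return cv2.projectPoints(np.array([X],float),cv2.Rodrigues(np.array(c['R']))[0],np.array(c['t']),K,np.array([c['k1'],0,0,0,0.]))[0].ravel()
for dz in (-.079,-.024,.051): print(dz,pj(p+[0,0,dz]), [ (pj(p+[0,0,dz]+R.apply(v))-pj(p+[0,0,dz])).round(2) for v in np.eye(3)*.01])
print(p)
X=onz(c,(406.4,220.5),p[2]-.079); print(totool(X))
```

```text
-0.079 [405.78392443 220.8720867 ] [array([ 3.  , -3.73]), array([5.05, 2.94]), array([-0.9,  3.4])]
-0.024 [411.04656875 200.95249093] [array([ 3.12, -3.81]), array([5.35, 3.02]), array([-1.  ,  3.78])]
0.051 [419.1651368  170.02082149] [array([ 3.3 , -3.88]), array([5.82, 3.11]), array([-1.16,  4.41])]
[0.51965439 0.15399183 0.16680988]
[0.13943138 0.04427717 7.89987445]
```

```bash
python3 -m handwheel '[[[-0.2,0.12,1],[0,0,0]],[[-0.2,0.12,2],[0,0,0]],[[-0.2,0.12,2.8],[0,0,0]],[[-0.2,0.12,3.3],[0,0,0]],[[-0.2,0.12,3.3],[0,0,0]]]'; python3 -m handwheel '[[[0,0,0],[0,0,0]],[[0,0,0],[0,0,0]]]'
python3 - <<'E'
from dots import *
im=ctrl.get_image('scene'); t,p,R=st()
cv2.imwrite('pics/s4.png',cv2.resize(im[150:270,350:510],(800,600),interpolation=cv2.INTER_CUBIC))
ps=[]
for i in range(6): ctrl.get_image('top'); ps.append(st()[1])
p=np.mean(ps,0);print(p,np.std(ps,0),R.as_matrix().round(4)[:,0],ctrl.get_obs()['contact_force'])
for X in ([.518,.155,.134],[.4296,.1366,.134]): print(R.inv().apply(np.array(X)-p)*100)
E
```

```text
t: 8.22
tool_pos: [0.5204, 0.1561, 0.1326]
tool_rot: [0.314, -3.125, 0.0]
contact_force: [-0.6, -0.6, 0.4]
opening: 0.0209
grip_force: 49.0
t: 8.48
tool_pos: [0.5211, 0.1561, 0.1338]
tool_rot: [-0.314, 3.125, 0.0]
contact_force: [0.3, -0.3, -1.3]
opening: 0.0211
grip_force: 49.0
[0.52091402 0.15611204 0.13352746] [6.65784538e-05 1.50252729e-05 1.07687117e-04] [-9.800e-01 -1.989e-01 -8.000e-04] [-0.50021854  0.7469344  -0.52293047]
[ 0.3076604  -0.0510143  -0.04750809]
[ 9.33700972 -0.09567084 -0.05502996]
```

View pics/s4.png

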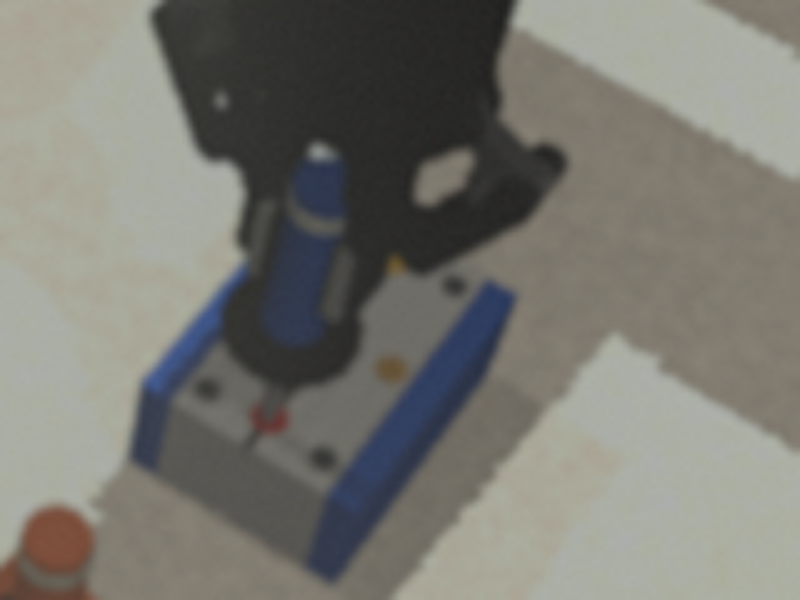

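The nib tip is at about (268,415) in this crop, right over the red dot at (268,419). Next is the pass along tool x.

```bash
python3 -m handwheel '[[[0.2,-0.05,0],[0,0,0]],[[0.55,-0.05,0],[0,0,0]],[[0.92,-0.06,0],[0,0,0]],[[1.3,-0.06,0],[0,0,0]],[[1.67,-0.06,0],[0,0,0]]]'; python3 -m handwheel '[[[0.38,0,0],[0,0,0]],[[0.75,0,0],[0,0,0]],[[1.13,0,0],[0,0,0]],[[1.5,-0.01,0],[0,0,0]],[[1.88,-0.01,0],[0,0,0]]]'; python3 -c "
from h import *
for X in ([.518,.155,.134],[.4296,.1366,.134]): print(totool(X))"
```

```text
t: 9.45
tool_pos: [0.5042, 0.1521, 0.1333]
tool_rot: [0.314, -3.126, -0.0]
contact_force: [-0.3, 0.6, -0.7]
opening: 0.0207
grip_force: 49.0
t: 10.07
tool_pos: [0.4859, 0.1483, 0.1333]
tool_rot: [0.314, -3.126, -0.0]
contact_force: [0.0, 0.3, -0.5]
opening: 0.0209
grip_force: 49.0
[-3.27976568  0.01874389 -0.06925375]
[ 5.74958261 -0.02674606 -0.06918739]
```

```bash
python3 -m handwheel '[[[0.38,0,0],[0,0,0]],[[0.75,0,0],[0,0,0]],[[1.13,-0.01,0],[0,0,0]],[[1.5,-0.01,0],[0,0,0]],[[1.88,-0.01,0],[0,0,0]]]'; python3 -m handwheel '[[[0.38,0,0],[0,0,0]],[[0.75,0,0],[0,0,0]],[[1.13,-0.01,0],[0,0,0]],[[1.5,-0.01,0],[0,0,0]],[[1.88,-0.01,0],[0,0,0]]]';  python3 -m handwheel '[[[0.38,0,0],[0,0,0]],[[0.75,0,0],[0,0,0]],[[1.13,0,0],[0,0,0]],[[1.5,0,0],[0,0,0]],[[1.88,-0.01,0],[0,0,0]]]'; python3 -m handwheel '[[[0.37,0,0],[0,0,0]],[[0.5,0,0],[0,0,0]],[[0.5,0,0],[0,0,0]],[[0.5,0,0],[0,0,0]]]'
python3 - <<'E'
from dots import *
im=ctrl.get_image('scene'); cv2.imwrite('pics/s5.png',cv2.resize(im[150:270,350:510],(800,600),interpolation=cv2.INTER_CUBIC))
dots('scene',im); dots('top',ctrl.get_image('top'))
print(totool([.4296,.1366,.134]),st()[1])
E
```

```text
t: 10.7
tool_pos: [0.4675, 0.1445, 0.1333]
tool_rot: [-0.314, 3.126, 0.0]
contact_force: [0.1, 0.2, -1.2]
opening: 0.0208
grip_force: 49.0
t: 11.32
tool_pos: [0.4491, 0.1406, 0.1333]
tool_rot: [-0.314, 3.126, -0.0]
contact_force: [-0.8, 0.2, -0.7]
opening: 0.0207
grip_force: 49.0
t: 11.95
tool_pos: [0.4307, 0.1368, 0.1333]
tool_rot: [-0.314, 3.126, -0.0]
contact_force: [0.1, 0.1, -0.4]
opening: 0.0209
grip_force: 49.0
t: 12.45
tool_pos: [0.4261, 0.1359, 0.1334]
tool_rot: [-0.314, 3.126, 0.0]
contact_force: [0.3, 1.0, -1.0]
opening: 0.0205
grip_force: 49.0
top red [231.5 215.2] 28 [0.5185 0.1547 0.05  ]
[-0.35672323  0.00382093 -0.06853868] [0.4261116  0.1358533  0.13331455]
```

View pics/s5.png

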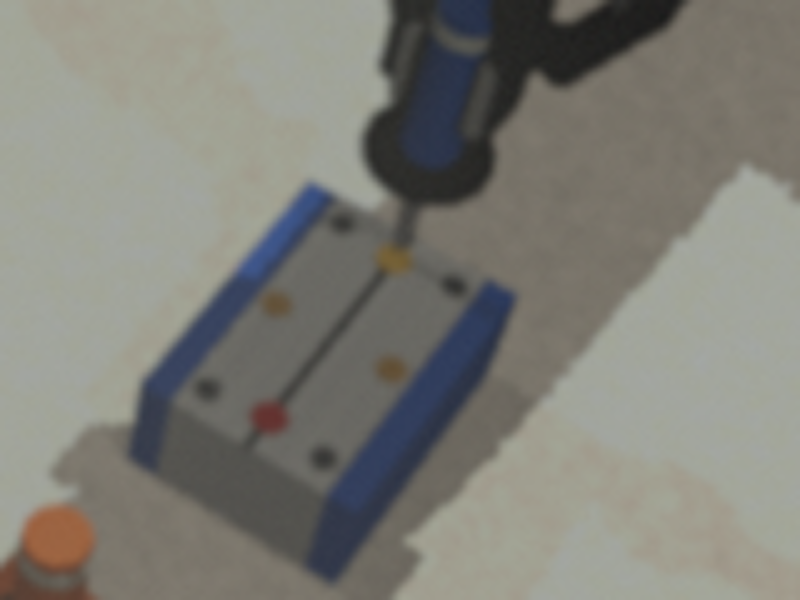

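The nib is just past the yellow dot (393,260), on the seam line, and the mould has not shifted. Now I lift and return the pen.

```bash
python3 -m handwheel '[[[0,0,-1],[0,0,0]],[[0,0,-3],[0,0,0]],[[0,0,-5],[0,0,0]],[[0,0,-6.3],[0,0,0]],[[0,0,-6.3],[0,0,0]]]'; python3 -c "
from h import *
print(totool([.6456,-.1403,.196]))"
```

```text
t: 13.18
tool_pos: [0.4268, 0.136, 0.1978]
tool_rot: [-0.314, 3.123, 0.0]
contact_force: [0.1, -0.2, -1.4]
opening: 0.0209
grip_force: 49.0
[-15.9437074  -31.42461492   0.2349765 ]
```

```bash
python3 -m handwheel '[[[-1.5,-3,0],[0,0,0]],[[-3.6,-7,0],[0,0,0]],[[-5.6,-11,0],[0,0,0]],[[-7.6,-15,0],[0,0,0]],[[-9.6,-19,0],[0,0,0]]]' >/dev/null; python3 -m handwheel '[[[-2,-4,0],[0,0,0]],[[-3.8,-7.5,0],[0,0,0]],[[-5.3,-10.3,0],[0,0,0]],[[-6,-12,0],[0,0,0]],[[-6.3,-12.4,0],[0,0,0]]]'; python3 -m handwheel '[[[0,0,0],[0,0,0]],[[0,0,0],[0,0,0]],[[0,0,0],[0,0,0]]]'
python3 - <<'E'
from h import *
im=ctrl.get_image('scene'); ctrl.get_image('top'); t,p,R=st(); print(p,R.as_matrix().round(4))
print(totool([.6456,-.1403,.097]))
E
```

```text
t: 14.42
tool_pos: [0.6441, -0.1407, 0.1953]
tool_rot: [0.313, -3.124, -0.001]
contact_force: [-0.4, -0.5, -1.6]
opening: 0.0206
grip_force: 49.1
t: 14.8
tool_pos: [0.644, -0.1395, 0.1965]
tool_rot: [-0.315, 3.126, 0.0]
contact_force: [-0.2, -0.3, -0.7]
opening: 0.021
grip_force: 49.1
[ 0.64413415 -0.13977674  0.1965011 ] [[-9.799e-01 -1.994e-01  2.000e-04]
 [-1.994e-01  9.799e-01 -0.000e+00]
 [-2.000e-04 -1.000e-04 -1.000e+00]]
[-0.13134824 -0.07974865  9.95014112]
```

```bash
python3 -m handwheel '[[[-0.13,-0.08,2.5],[0,0,0]],[[-0.13,-0.08,5],[0,0,0]],[[-0.13,-0.08,7],[0,0,0]],[[-0.13,-0.08,8.5],[0,0,0]],[[-0.13,-0.08,9.2],[0,0,0]]]'; python3 -m handwheel '[[[0,0,0.2],[0,0,0]],[[0,0,0.4],[0,0,0]],[[0,0,0.6],[0,0,0]],[[0,0,0.7],[0,0,0]],[[0,0,0.7],[0,0,0]]]'; python3 -c "
from h import *
print(totool([.6456,-.1403,.097]))"
```

```text
t: 15.52
tool_pos: [0.6454, -0.1406, 0.1032]
tool_rot: [0.314, -3.125, -0.001]
contact_force: [0.0, 0.3, -1.0]
opening: 0.0209
grip_force: 49.1
t: 16.15
tool_pos: [0.6458, -0.1408, 0.0974]
tool_rot: [-0.314, 3.126, -0.0]
contact_force: [-0.2, -0.9, -0.7]
opening: 0.0209
grip_force: 49.1
[0.00531641 0.05069109 0.03742453]
```

```bash
python3 -m handwheel '[[[0,0,0.03],[0,0,0]],[[0,0,0.06],[0,0,0]],[[0,0,0.06],[0,0,0]]]';python3 -m handwheel '[[[0,0,0.03],[0,0,0]],[[0,0,0.06],[0,0,0]],[[0,0,0.06],[0,0,0]]]'
```

```text
t: 16.52
tool_pos: [0.6458, -0.1408, 0.0971]
tool_rot: [-0.314, 3.126, -0.0]
contact_force: [-0.4, 0.5, 0.7]
opening: 0.0211
grip_force: 49.1
t: 16.9
tool_pos: [0.6459, -0.1408, 0.097]
tool_rot: [-0.314, 3.126, -0.0]
contact_force: [-3.0, 0.2, 5.4]
opening: 0.0212
grip_force: 49.3
```

Contact force shows the guard is seated, so I open slowly and retreat.

```bash
python3 -m handwheel '[[[0,0,0],[0,0,0]],[[0,0,0],[0,0,0]],[[0,0,0],[0,0,0]]]' 0.5; python3 -m handwheel '[[[0,0,0],[0,0,0]],[[0,0,0],[0,0,0]],[[0,0,0],[0,0,0]],[[0,0,0],[0,0,0]],[[0,0,0],[0,0,0]]]' -1; python3 -m handwheel '[[[0,0,-2],[0,0,0]],[[0,0,-5],[0,0,0]],[[0,0,-8],[0,0,0]],[[0,0,-12],[0,0,0]],[[0,0,-14],[0,0,0]]]'; python3 -m handwheel '[[[0,0,0],[0,0,0]],[[0,0,0],[0,0,0]]]'
python3 - <<'E'
from h import *
im=ctrl.get_image('scene'); w=ctrl.get_image('wrist')
a=cv2.resize(im[110:230,180:350],(800,565),interpolation=cv2.INTER_CUBIC)
cv2.imwrite('pics/s6.png',np.hstack([cv2.resize(a,(400,282)),cv2.resize(w,(400,250))[:,:].copy() if 0 else cv2.copyMakeBorder(cv2.resize(w,(400,250)),0,32,0,0,0)]))
E
```

```text
t: 17.27
tool_pos: [0.646, -0.1408, 0.0969]
tool_rot: [-0.314, 3.125, -0.0]
contact_force: [-2.6, 0.8, 6.2]
opening: 0.0216
grip_force: 20.7
t: 17.9
tool_pos: [0.6457, -0.1408, 0.096]
tool_rot: [0.314, -3.126, 0.0]
contact_force: [0.3, 0.1, -0.2]
opening: 0.0854
grip_force: 0.0
t: 18.52
tool_pos: [0.647, -0.1412, 0.2409]
tool_rot: [-0.313, 3.12, -0.004]
contact_force: [0.9, 0.2, 0.5]
opening: 0.0853
grip_force: 0.0
t: 18.77
tool_pos: [0.645, -0.1405, 0.2343]
tool_rot: [0.314, -3.123, -0.002]
contact_force: [0.2, -0.3, 0.1]
opening: 0.0854
grip_force: 0.0
```

View pics/s6.png

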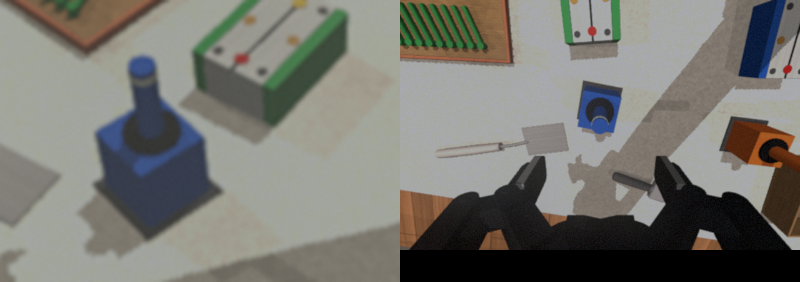

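The pen stands upright at (150,100) in the left crop, with its guard flat on the blue stand and the gripper clear.

```bash
python3 -c "
from station import ctrl
print(ctrl.finish_job())"
```

```text
the job is handed in; nothing more can be done
None
```

The blue pen was guided along the blue mould's seam from the red dot to the yellow dot at about 3 cm/s, its nib about 4 mm above the seam by calculation, then put back upright and fully down in the blue stand; I handed the job in at about 19 s and the verdict was not shown.

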